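# Unlock the PCB preheater's keypad with the arrow-key chord and start it

### The arm

A 6-joint arm with a two-finger parallel gripper is mounted at the origin on the work surface. World frame = base frame: x ahead of the robot, y to its left, z up, the work surface at z = 0. Lengths are in mm, angles in rad, forces in N, time in s.
With the tool pointing down it reaches from about 275 to 1000 mm from the base axis. Payload 8.4 kg.
Tool frame: the origin (TCP) lies at the very end of the fingers, on their centre line; the grasp point (between the pads) lies 19 mm behind it; z points along the fingers, y is the direction in which the jaws open and shut (so a half turn about z gives the same grasp; the last joint's range is limited). The gripper opens to 85 mm and grips with 20 to 120 N. Pads are 22 mm wide; open, the fingers measure 114 mm over their backs; the gripper's body (76 mm by 85 mm) begins 54 mm behind the grasp point. The pads swing forward as they close: fully open they stand 13 mm farther back than shut.
Start: joints at [-1.249, 0.353, 1.633, -0, 1.155, -0.002], TCP at [198.856, -592.524, 208.081] pointing down, gripper open.
Joint ranges: [-2.63, 2.63], [-0.92, 2.1], [0.06, 2.66], [-1.3, 4.44], [0, 2.69], [-3.02, 3.02]. Speed limits (rad/s): [2.22, 2.22, 2.79, 3.14, 3.14, 3.14].

### API

Orientations are given as [roll, pitch, yaw] about the fixed x, y, z axes, in that order (R = Rz(yaw) Ry(pitch) Rx(roll)).
In Python, from rig import r gives the robot as it stands.
- The arm moves only by the tool move_arm, never from a script. Its argument "increments" is a list of rows, each an object of numbers: "tx", "ty", "tz": the shift along the tool's x, y, z in cm; "rx", "ry", "rz": the turn, a rotation vector about the tool's x, y, z in degrees; "gripper": the gripper's target within -1 to 1 (fully open at 1, half-way at 0, shut at -1). A call has 1 to 12 rows; each row shifts and turns the commanded pose from where the row before left it, along the tool's axes as they then stand; what a row does not reach is not made up. A row lasts 1/10 s, in which the tool goes at most 50 mm and 8.59 degrees, less where a joint would pass 70% of its speed; a pose out of reach is approached as far as the arm can. A call is refused whole if a number of a shift passes 5 or a number of a turn 8.59, either way. A call with a gripper value outside its range is refused whole. The fingers move at their own pace and stop on an object; "squeeze" is the grip in N (left out, the last holds). Time passes only in rows, so rows that do not move let the fingers close. It gives the time, the measured TCP pose, the force and the opening at its end, in the units of the state.
- r.sense(): the state, without advancing time (a new reading comes with each control period).
- r.grab_frame(name): name is "scene" or "top"; returns (picture, depth): 480x640x3 uint8, red, green, blue; 480x640 float32, mm along the optical axis (not along the pixel's ray), 0 where there is no reading.
- r.camera_model(name): a dict with "fx", "fy", "cx", "cy" (pixels), "k1" (the pictures are not rectified: a ray, as slopes to the right and down, at radius r is drawn at 1 + k1 r^2 times it, then the intrinsics apply), "R" (3x3) and "t" (3): a world point X has camera coordinates R X + t. Camera axes: x right, y down, z forward; pixel columns grow to the right and rows downward; lengths in mm; the calibration is good to about 2 mm. A picture is of the moment at which its call begins. camera_model takes no time and is no camera call.
- r.sign_off(): hands the job in, once; it reports no verdict.
Trained networks look in the newest picture that a camera, given by its name, has taken for a name from the list of things; names that differ only in an ending like _2 or _b are one class to them, and where a whole thing is asked for, a point or a joint stands for the part that bears it (a point fixed in the world has none). Each returns a list of dicts, best first, with "confidence" (0 to 1); they miss things now and then, are a little off and sometimes report something else, mostly with a low value. They report only what shows in the picture. A call takes as long as a camera call.
- r.cut_out(query, camera): "mask" (480x640 bool, what is visible of it) and "bbox" ([left, top, right, bottom] in pixels, round what is visible of it).
- r.place_of(query, camera): "location" ([row, column] in pixels: a listed point, or the origin of a listed thing).
The state is a dict: "clock": time; "qpos": joint angles; "qvel": joint speeds; "joint_efforts": joint torques, N m; "eef_pos": TCP position; "tcp_rot": TCP orientation; "contact_force": force on the tool from outside, world axes, zero at the start; "wrist_torque": the same for the moment, N m; "opening": opening from 0.0 (shut) to 1.0 (fully open).
Only numpy, scipy, OpenCV 4.12 (cv2) and the standard library are available. Lean on these libraries where they do the work, as an engineer would, in place of code of your own. Each camera call takes 0.05 s, during which the arm holds its last target. There are 200 camera calls.

### The job

The keypad of the circuit-board preheater is locked. Press its two blue arrow keys down together, one fingertip on each, and hold both fully down for three seconds to unlock it; let both come up again, then press the green start key fully down and let go. Never press one arrow key without the other, keep off the red stop key, and leave the circuit board, flux jar, phone battery and tweezers where they lie.

Things in the scene. Friction and masses are not known exactly. Their poses are not given: they have to be found in the camera images.
- preheater: Black bench preheater, fixed, 290 mm deep (x), 300 wide (y). Origin: centre of its underside; x points from its front (to the robot) to its back. Rear 190 mm: level heating window 57 mm high, rails up to 69. Front 100 mm: keypad sloping 12 degrees up from 36 to 57 mm, key row from left to right: arrow up, arrow down, start, stop at y 80, 20, -55, -110 mm, x -114, tops 50 mm high.
- arrow_up (a joint): Left blue arrow key, a 20 x 20 mm square cap. Joint value: travel in m, 0 = up at rest, 0.005 = fully down; it makes contact at 0.003. A spring lifts it back: 0.7 N to start moving, 2.5 N fully down.
- arrow_down (a joint): Right blue arrow key, a 20 x 20 mm square cap, 60 mm from the other one (centre to centre). Joint value: travel in m, 0 = up at rest, 0.005 = fully down; it makes contact at 0.003. A spring lifts it back: 0.7 N to start moving, 2.5 N fully down.
- start_key (a joint): Green round start key, 24 mm across. Joint value: travel in m, 0 = up at rest, 0.005 = fully down; it makes contact at 0.003. A spring lifts it back: 0.7 N to start moving, 2.5 N fully down.
- stop_key (a joint): Red round stop key, 24 mm across, 55 mm to the right of the start key. Joint value: travel in m, 0 = up at rest, 0.005 = fully down; it makes contact at 0.003. A spring lifts it back: 0.7 N to start moving, 2.5 N fully down.
- arrow_up_top (a point): Centre of the top face of the left blue arrow key, 7 mm proud of the panel when up. z points out of the panel (pressing goes along -z), y along the key row to the left as seen from the robot, x up the slope. The four tops lie in one straight row, in one plane.
- arrow_down_top (a point): Centre of the top face of the right blue arrow key, 7 mm proud of the panel when up. z points out of the panel (pressing goes along -z), y along the key row to the left as seen from the robot, x up the slope. The four tops lie in one straight row, in one plane.
- start_key_top (a point): Centre of the top face of the green start key, 7 mm proud of the panel when up. z points out of the panel (pressing goes along -z), y along the key row to the left as seen from the robot, x up the slope. The four tops lie in one straight row, in one plane.
- stop_key_top (a point): Centre of the top face of the red stop key, 7 mm proud of the panel when up. z points out of the panel (pressing goes along -z), y along the key row to the left as seen from the robot, x up the slope. The four tops lie in one straight row, in one plane.
- circuit_board: Loose green circuit board, 80 x 130 x 2 mm with components up to 6 mm high, lying on the preheater's rails 69 mm above the bench. Origin: centre of its underside. To be left alone.
- flux_jar: Loose round jar, 62 mm across, 34 mm high, cream with a white lid and blue label, on the bench beside the preheater. Origin: centre of its underside. To be left alone.
- phone_battery: Loose black phone battery, 90 x 52 x 6 mm, flat on the bench beside the preheater. Origin: centre of its underside, x along its length. To be left alone.
- tweezers: Loose steel tweezers, 126 mm long, 24 mm wide, 8 mm high, flat on the bench beside the preheater. Origin: about their middle, on the bench, x along their length. To be left alone.

How it is judged (in metres and radians):
On the way, in this order (a step that is already met when the one before it is completed fails the run):
1. both blue arrow keys are held down together by the fingertips for three seconds (value of joint each of arrow_up, arrow_down above 0.003 m and contact force between the fingers and preheater above 0.5 N), for 2.7 s.
2. both arrow keys are let up (value of joint each of arrow_up, arrow_down, start_key below 0.001 m), for 0.1 s.
3. the green start key is pressed down, the arrow keys staying up (value of joint each of arrow_up, arrow_down below 0.001 m and value of joint start_key above 0.003 m), for 0.05 s.
At the end, for the whole second after the job is handed in: all four keys are up (within 1 mm of rest) after the chord and the start press, and the board, jar, battery and tweezers lie within 12 mm of where they were (all of step 2 and value of joint stop_key below 0.001 m and distance of each of circuit_board, flux_jar, phone_battery, tweezers from where it was at the start of the episode below 0.012 m); the robot touches nothing.
It fails at once if one arrow key is pressed without the other (one past 3 mm while the other is under 1 mm) ((value of joint arrow_up above 0.003 m and value of joint arrow_down below 0.001 m) or (value of joint arrow_down above 0.003 m and value of joint arrow_up below 0.001 m)).
It fails at once if the red stop key is pressed (past 2 mm) (value of joint stop_key above 0.002 m).
It fails at once if the start key is pressed while an arrow key is down (value of joint start_key above 0.003 m and value of joint any of arrow_up, arrow_down above 0.002 m).
It fails at once if a bystander (board, jar, battery or tweezers) is pushed or lifted more than 12 mm (distance of any of circuit_board, flux_jar, phone_battery, tweezers from where it was at the start of the episode above 0.012 m).
It also fails if it takes over 51 s, if anything falls off the work surface, if the arm or the gripper's body presses on something with over 40 N, if the wrist force passes 120 N, or if a joint passes its speed limit or range.

## Working session

There is one attempt and no reset: what is moved stays moved. The work goes in short steps, Python scripts to look and compute and a tool call to move; the robot and the scene stay as the last step left them, time stands still between calls to the robot, and variables do not carry over. Pictures are saved under pics/ and viewed, about 8 in all and at most 12, crops included, and the job is handed in when it is done.

Besides the shell and the picture viewer there is one more tool, called after ">>>" as name(argument=value, ...) on one line, values as JSON. move_arm: Moves the arm, as the interface text tells. Its arguments: {"type":"object","properties":{"increments":{"type":"array","items":{"type":"object","properties":{"tx":{"type":"number"},"ty":{"type":"number"},"tz":{"type":"number"},"rx":{"type":"number"},"ry":{"type":"number"},"rz":{"type":"number"},"gripper":{"type":"number"}}}},"squeeze":{"type":"number"}},"required":["increments"]}

```bash
mkdir -p pics; cat > h.py <<'E'
import numpy as np, cv2
from rig import r
def world(cam,u,v,d):
    c=r.camera_model(cam); K=np.array([[c['fx'],0,c['cx']],[0,c['fy'],c['cy']],[0,0,1]])
    s=cv2.undistortPoints(np.array([[[u,v]]],float),K,np.array([c['k1'],0,0,0,0.]))[0,0]
    return np.array(c['R']).T@(np.array([s[0]*d,s[1]*d,d])-np.array(c['t']))
def project(cam,X):
    c=r.camera_model(cam); p=np.array(c['R'])@X+np.array(c['t']); s=p[:2]/p[2]; s=s*(1+c['k1']*(s@s))
    return np.array([c['fx']*s[0]+c['cx'],c['fy']*s[1]+c['cy']])
E
python3 - <<'E'
from h import *
np.set_printoptions(precision=1,suppress=True)
for cam in("scene","top"):
    im,dp=r.grab_frame(cam); cv2.imwrite(f"pics/{cam}0.png",im[:,:,::-1]); np.save(f"{cam}.npy",dp)
    for k in("arrow_up_top","arrow_down_top","start_key_top","stop_key_top"):
        for p in r.place_of(k,cam)[:2]:
            v,u=p['location']; i,j=int(round(v)),int(round(u)); d=np.median(dp[i-1:i+2,j-1:j+2])
            print(cam,k,round(p['confidence'],2),np.round([v,u]),d,world(cam,u,v,d))
    print(r.camera_model(cam)['t'])
print(r.sense())
E
```

```text
scene arrow_up_top 0.51 [164. 304.] 1073.7646 [512.3 120.5  51.3]
scene arrow_down_top 0.7 [230. 344.] 980.8025 [664.4  48.2  61. ]
scene arrow_down_top 0.49 [185. 296.] 1045.1404 [533.6  73.   52.2]
scene start_key_top 0.44 [216. 275.] 1006.3964 [552.5  -2.3  52.2]
scene stop_key_top 0.71 [242. 258.] 977.7531 [566.  -59.2  51.7]
[-501.  -304.  1247.2]
top arrow_up_top 0.42 [284. 272.] 1131.4889 [513.4 120.   50.2]
top arrow_down_top 0.4 [277. 298.] 1136.2097 [530.3  66.5  49.6]
top start_key_top 0.57 [268. 334.] 1141.8994 [550.8 -10.3  49. ]
top stop_key_top 0.63 [264. 353.] 1144.9468 [561.2 -50.4  48.6]
[   4.5  610.9 1084.2]
{'clock': 0.5, 'qpos': array([-1.2,  0.4,  1.6, -0. ,  1.2, -0. ]), 'qvel': array([-0.,  0., -0., -0., -0., -0.]), 'joint_efforts': array([ -0. , -60.5, -34.2,   0. ,   0. ,  -0. ]), 'eef_pos': array([ 198.8, -592.5,  208.1]), 'tcp_rot': array([-3.1,  0. ,  0.3]), 'contact_force': array([-0.1, -0.2,  0.4]), 'wrist_torque': array([ 0., -0., -0.]), 'opening': 1.002545589435591}
```

View pics/top0.png

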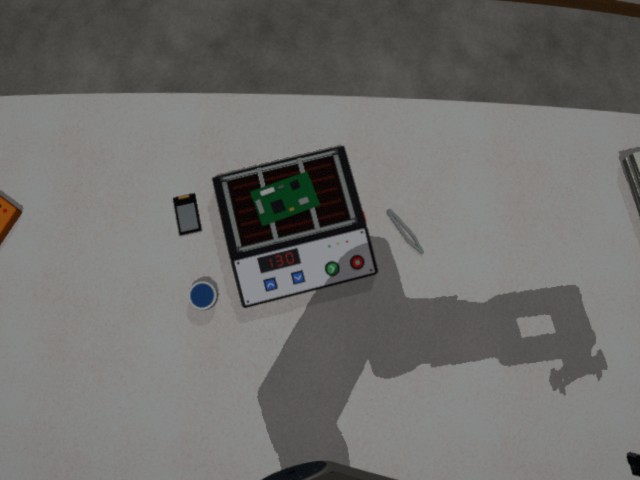

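View pics/scene0.png

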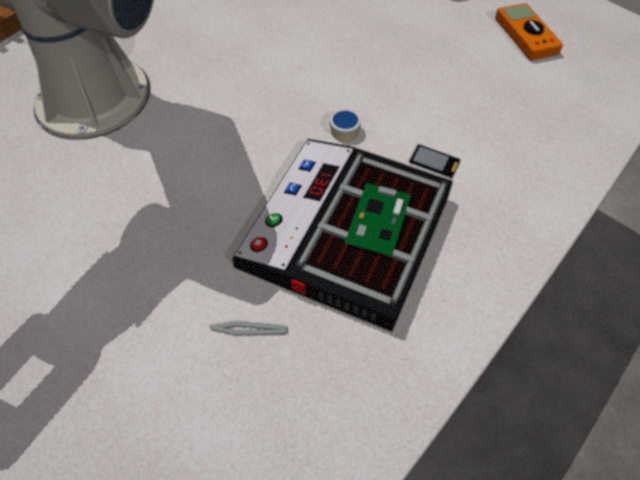

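```bash
python3 - <<'E'
from h import *
np.set_printoptions(precision=1,suppress=True)
for cam in("scene","top"):
    im,dp=r.grab_frame(cam)
    for k in("arrow_up","arrow_down","start_key","stop_key"):
        for p in r.cut_out(k,cam)[:2]:
            m=p['mask']; v,u=[x.mean() for x in np.nonzero(m)]
            # top-face: intersect depth with mask
            P=np.array([world(cam,b,a,dp[a,b]) for a,b in zip(*np.nonzero(m)) if dp[a,b]>0])
            print(cam,k,round(p['confidence'],2),p['bbox'],m.sum(),v,u,P.mean(0),np.median(P,0),P.min(0),P.max(0),im[m].mean(0))
E
```

```text
scene arrow_up 0.58 [301.1, 158.0, 313.6, 172.5] 105 164.4952380952381 306.03809523809525 [515.3 121.6  50.1] [515.7 120.8  50.4] [500.2 110.9  40.2] [525.5 133.8  56.7] [ 61.2  85.4 142.1]
scene arrow_down 0.52 [281.8, 183.4, 299.8, 195.8] 94 187.41489361702128 292.1489361702128 [532.1  64.6  51. ] [532.1  64.7  51.2] [521.3  53.5  46.1] [541.7  75.2  55.1] [ 59.   87.4 150.4]
scene start_key 0.45 [267.7, 213.1, 280.2, 224.1] 139 218.5107913669065 272.84892086330933 [551.6  -7.   50.3] [552.1  -6.9  50.4] [537.7 -17.9  43.8] [564.8   7.9  55. ] [ 55.6 111.5  69.1]
scene stop_key 0.49 [254.2, 234.8, 264.2, 246.9] 132 242.72727272727272 258.1060606060606 [566.7 -59.6  50.8] [566.6 -59.6  51. ] [551.5 -71.1  41.9] [577.8 -46.3  54.8] [109.8  40.8  39.4]
top arrow_up 0.63 [268.6, 279.5, 278.2, 288.1] 97 284.319587628866 270.10309278350513 [513.2 124.1  48.3] [513.5 124.2  48.8] [503.2 113.5  40.6] [524.9 135.2  56. ] [ 44.1  69.8 119.2]
top arrow_down 0.45 [294.2, 274.4, 303.3, 283.5] 91 277.4945054945055 297.86813186813185 [529.2  66.1  48.6] [528.7  65.9  48.9] [519.5  55.2  38.3] [538.8  76.6  56. ] [ 45.8  71.1 120.1]
top start_key 0.54 [349.2, 259.0, 364.1, 268.4] 106 262.10377358490564 357.02830188679246 [565.1 -58.4  48.4] [565.  -58.3  48.6] [554.1 -69.1  37.6] [577.  -47.5  55.4] [80.4 28.  26.8]
top stop_key 0.68 [351.3, 256.8, 365.4, 267.7] 91 261.7912087912088 357.15384615384613 [565.7 -58.6  49. ] [565.3 -58.5  49.1] [554.7 -69.1  43.6] [576.2 -47.5  55.4] [84.8 30.7 29.3]
top stop_key 0.45 [327.2, 263.2, 337.3, 275.1] 93 268.752688172043 332.03225806451616 [549.5  -5.5  48.9] [549.4  -5.5  49. ] [538.6 -16.2  42.2] [559.6   5.2  55. ] [43.  93.4 56.9]
```

```bash
cat >> h.py <<'E'
from scipy.spatial.transform import Rotation as Ro
th=np.arctan2(51.9,181.9); nrm=Ro.from_euler('xyz',[0,-np.radians(12),th]).apply([0,0,1])
Rt=Ro.from_euler('xyz',[np.pi,0,0]); Rt=Ro.from_euler('z',th)*Ro.from_euler('y',-np.radians(12))*Rt
MID=np.array([522.2,94.5,50.]); START=np.array([551.,-6.5,50.])
def to(P,h):
    s=r.sense(); R0=Ro.from_euler('xyz',s['tcp_rot']); G=P+h*nrm
    print("rotvec deg tool",np.degrees((R0.inv()*Rt).as_rotvec()).round(2))
    print("shift cm in final axes",(Rt.inv().apply(G-s['eef_pos'])/10).round(3),"goal",G.round(1),"now",s['eef_pos'].round(1),s['clock'],s['opening'],s['contact_force'].round(2))
E
python3 -c "
from h import *
print(th,nrm,Rt.as_matrix().round(3),r.sense()['tcp_rot'])
to(MID,100)"
```

```text
0.27793657718241976 [-0.19993279 -0.05704515  0.9781476 ] [[ 0.941  0.274  0.2  ]
 [ 0.268 -0.962  0.057]
 [ 0.208  0.    -0.978]] [-3.14158567e+00 -1.65294762e-05  3.23797792e-01]
rotvec deg tool [-0.28 12.    2.62]
shift cm in final axes [ 45.564 -57.195  15.846] goal [502.2  88.8 147.8] now [ 198.9 -592.5  208.1] 1.0 0.9983046512391732 [-0.16 -0.47 -0.73]
```

>>> move_arm(increments=[{"ry":6,"rz":1.3,"rx":-0.15,"gripper":0.13},{"ry":6,"rz":1.3,"rx":-0.15},{"tx":2.3,"ty":-2.86},{"tx":2.3,"ty":-2.86},{"tx":2.3,"ty":-2.86},{"tx":2.3,"ty":-2.86},{"tx":2.3,"ty":-2.86},{"tx":2.3,"ty":-2.86},{"tx":2.3,"ty":-2.86},{"tx":2.3,"ty":-2.86},{"tx":2.3,"ty":-2.86},{"tx":2.3,"ty":-2.86}])

```text
invalid input
```

>>> move_arm(increments=[{"tx":2.3,"ty":-2.86},{"tx":2.3,"ty":-2.86},{"tx":2.3,"ty":-2.86},{"tx":2.3,"ty":-2.86},{"tx":2.3,"ty":-2.86},{"tx":2.3,"ty":-2.86},{"tx":2.3,"ty":-2.86},{"tx":2.3,"ty":-2.86},{"tx":2.3,"ty":-2.86},{"tz":2},{"tz":2},{"tz":2}])

```text
invalid input
```

```bash
python3 -c "
from h import *
to(MID,60)
im,d=r.grab_frame('scene'); cv2.imwrite('pics/s1.png',cv2.resize(im[60:300,180:500,::-1],None,fx=2.5,fy=2.5))
for cam in ['top']:
  im,d=r.grab_frame(cam); cv2.imwrite('pics/t1.png',im[180:360,200:440,::-1].repeat(3,0).repeat(3,1))
"
```

```text
rotvec deg tool [-0.28 12.    2.62]
shift cm in final axes [ 45.564 -57.195  19.846] goal [510.2  91.1 108.7] now [ 198.9 -592.5  208.1] 1.0 0.9983046512391732 [-0.16 -0.47 -0.73]
```

View pics/s1.png

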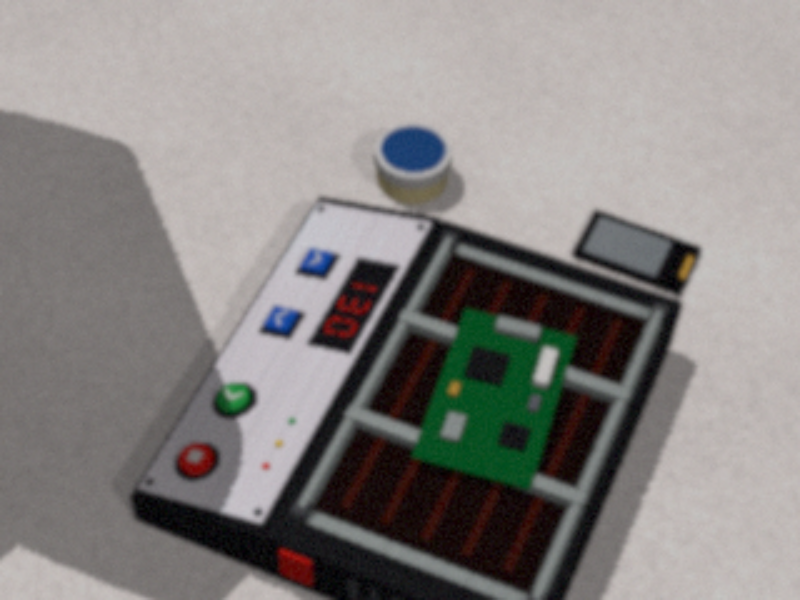

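The picture shows an unmoved arm: both calls were refused. The keys are clear, with the arrows at crop (318,262) and (283,320). I'll try rows with every field filled in.

>>> move_arm(increments=[{"tx":0,"ty":0,"tz":0,"rx":-0.15,"ry":6,"rz":1.3,"gripper":0.13},{"tx":0,"ty":0,"tz":0,"rx":-0.15,"ry":6,"rz":1.3,"gripper":0.13}])

```text
clock: 1.3
eef_pos: [200.2, -592.7, 208.8]
tcp_rot: [3.139, -0.213, 0.28]
contact_force: [-0.8, 1.4, 0.9]
opening: 0.694
```

>>> move_arm(increments=[{"tx":2.3,"ty":-2.86,"tz":0,"rx":0,"ry":0,"rz":0,"gripper":0.13},{"tx":2.3,"ty":-2.86,"tz":0,"rx":0,"ry":0,"rz":0,"gripper":0.13},{"tx":2.3,"ty":-2.86,"tz":0,"rx":0,"ry":0,"rz":0,"gripper":0.13},{"tx":2.3,"ty":-2.86,"tz":0,"rx":0,"ry":0,"rz":0,"gripper":0.13},{"tx":2.3,"ty":-2.86,"tz":0,"rx":0,"ry":0,"rz":0,"gripper":0.13},{"tx":2.3,"ty":-2.86,"tz":0,"rx":0,"ry":0,"rz":0,"gripper":0.13},{"tx":2.3,"ty":-2.86,"tz":0,"rx":0,"ry":0,"rz":0,"gripper":0.13},{"tx":2.3,"ty":-2.86,"tz":0,"rx":0,"ry":0,"rz":0,"gripper":0.13},{"tx":2.3,"ty":-2.86,"tz":0,"rx":0,"ry":0,"rz":0,"gripper":0.13},{"tx":2.3,"ty":-2.86,"tz":0,"rx":0,"ry":0,"rz":0,"gripper":0.13}])

```text
clock: 2.3
eef_pos: [336.9, -254.4, 256.2]
tcp_rot: [3.141, -0.21, 0.278]
contact_force: [0.6, -0.3, -0.3]
opening: 0.565
```

>>> move_arm(increments=[{"tx":2.3,"ty":-2.86,"tz":0,"rx":0,"ry":0,"rz":0,"gripper":0.13},{"tx":2.3,"ty":-2.86,"tz":0,"rx":0,"ry":0,"rz":0,"gripper":0.13},{"tx":2.3,"ty":-2.86,"tz":0,"rx":0,"ry":0,"rz":0,"gripper":0.13},{"tx":2.3,"ty":-2.86,"tz":0,"rx":0,"ry":0,"rz":0,"gripper":0.13},{"tx":2.3,"ty":-2.86,"tz":0,"rx":0,"ry":0,"rz":0,"gripper":0.13},{"tx":2.3,"ty":-2.86,"tz":0,"rx":0,"ry":0,"rz":0,"gripper":0.13},{"tx":2.3,"ty":-2.86,"tz":0,"rx":0,"ry":0,"rz":0,"gripper":0.13},{"tx":2.3,"ty":-2.86,"tz":0,"rx":0,"ry":0,"rz":0,"gripper":0.13},{"tx":2.3,"ty":-2.86,"tz":0,"rx":0,"ry":0,"rz":0,"gripper":0.13},{"tx":0,"ty":0,"tz":0,"rx":0,"ry":0,"rz":0,"gripper":0.13},{"tx":0,"ty":0,"tz":0,"rx":0,"ry":0,"rz":0,"gripper":0.13}])

```text
clock: 3.4
eef_pos: [460.4, 48.1, 298.6]
tcp_rot: [3.141, -0.209, 0.281]
contact_force: [-0.7, 0.5, 0.2]
opening: 0.569
```

```bash
python3 -c "
from h import *
to(MID,40)
"
```

```text
rotvec deg tool [0.01 0.02 0.17]
shift cm in final axes [ 1.885 -2.768 21.819] goal [514.2  92.2  89.1] now [460.4  48.1 298.6] 3.4 0.5690448770823198 [-0.66  0.46  0.23]
```

>>> move_arm(increments=[{"tx":0.9,"ty":-1.4,"tz":2,"rx":0,"ry":0,"rz":0,"gripper":0.13},{"tx":0.98,"ty":-1.37,"tz":2,"rx":0,"ry":0,"rz":0,"gripper":0.13},{"tx":0,"ty":0,"tz":3,"rx":0,"ry":0,"rz":0,"gripper":0.13},{"tx":0,"ty":0,"tz":3,"rx":0,"ry":0,"rz":0,"gripper":0.13},{"tx":0,"ty":0,"tz":3,"rx":0,"ry":0,"rz":0,"gripper":0.13},{"tx":0,"ty":0,"tz":3,"rx":0,"ry":0,"rz":0,"gripper":0.13},{"tx":0,"ty":0,"tz":3,"rx":0,"ry":0,"rz":0,"gripper":0.13},{"tx":0,"ty":0,"tz":2.8,"rx":0,"ry":0,"rz":0,"gripper":0.13},{"tx":0,"ty":0,"tz":0,"rx":0,"ry":0,"rz":0,"gripper":0.13},{"tx":0,"ty":0,"tz":0,"rx":0,"ry":0,"rz":0,"gripper":0.13}])

```text
clock: 4.4
eef_pos: [513.8, 90.4, 89.4]
tcp_rot: [3.141, -0.208, 0.277]
contact_force: [0.6, 0.0, 0.1]
opening: 0.565
```

```bash
python3 -c "
from h import *
to(MID,20)
im,d=r.grab_frame('scene'); cv2.imwrite('pics/s2.png',cv2.resize(im[60:260,200:440,::-1],None,fx=3,fy=3))
s=r.sense(); 
for o in (-30,0,30):
  P=s['eef_pos']+Rt.apply([0,o,0]); print(o,(project('scene',P)-[200,60])*3)
for k in (80,20): print('key',(project('scene',MID+(k-50)*np.array([-np.sin(th),np.cos(th),0]))-[200,60])*3)
"
```

```text
rotvec deg tool [ 0.03  0.09 -0.05]
shift cm in final axes [ 0.079 -0.166  2.048] goal [518.2  93.4  69.6] now [513.8  90.4  89.4] 4.4 0.5647681846625886 [0.64 0.03 0.15]
-30 [303.13431903 263.63753104]
0 [281.16044507 298.4595678 ]
30 [258.51603423 334.39267093]
key [318.35067537 310.81430597]
key [275.55302765 380.88451672]
```

View pics/s2.png

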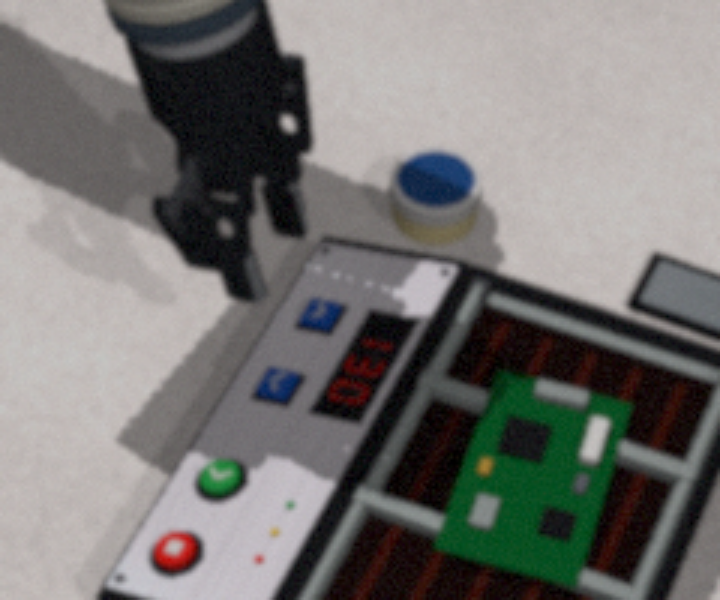

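Fingertips sit at about (290,232) and (245,298) in the crop and the arrow keys at (320,313) and (278,384). The spacing matches, but the tips look farther back than the TCP. I'll check with depth.

```bash
python3 -c "
from h import *
np.set_printoptions(precision=1,suppress=True)
s=r.sense()
for cam in ('scene','top'):
  im,d=r.grab_frame(cam)
  L=[]
  for v in range(60,320):
    for u in range(200,420):
      if d[v,u]>0:
        q=Rt.inv().apply(world(cam,u,v,d[v,u])-s['eef_pos'])
        if abs(q[0])<20 and abs(q[1])<60 and -60<q[2]<12: L.append(q)
  L=np.array(L); print(cam,len(L))
  for z in range(-40,12,4):
    m=L[(L[:,2]>=z)&(L[:,2]<z+4)]
    for sg in (-1,1):
      k=m[m[:,1]*sg>0]
      if len(k)>1: print(z,sg,len(k),'x',k[:,0].min(),k[:,0].max(),'y',k[:,1].min(),k[:,1].max())
"
```

```text
Traceback (most recent call last):
  File "h.py", line 4, in world
    c=r.camera_model(cam); K=np.array([[c['fx'],0,c['cx']],[0,c['fy'],c['cy']],[0,0,1]])
ValueError: time passes only in moves, steps and waits
```

```bash
cat > d.py <<'E'
from h import *
np.set_printoptions(precision=1,suppress=True)
s=r.sense()
for cam in ('scene','top'):
  im,d=r.grab_frame(cam); c=r.camera_model(cam)
  K=np.array([[c['fx'],0,c['cx']],[0,c['fy'],c['cy']],[0,0,1]])
  v,u=np.nonzero(d>0); z=d[v,u].astype(float)
  p=cv2.undistortPoints(np.stack([u,v],1)[:,None].astype(float),K,np.array([c['k1'],0,0,0,0.]))[:,0]
  W=(np.column_stack([p*z[:,None],z])-np.array(c['t']))@np.array(c['R'])
  q=Rt.inv().apply(W-s['eef_pos'])
  L=q[(abs(q[:,0])<25)&(abs(q[:,1])<60)&(q[:,2]>-60)&(q[:,2]<12)]
  print(cam,len(L))
  for z in range(-40,12,4):
    m=L[(L[:,2]>=z)&(L[:,2]<z+4)]
    for sg in (-1,1):
      k=m[m[:,1]*sg>0]
      if len(k)>1: print(z,sg,len(k),'x',k[:,0].min(),k[:,0].max(),'y',k[:,1].min(),k[:,1].max())
E
python3 d.py
```

```text
scene 341
-40 -1 24 x -10.93179303591261 11.192448803524382 y -38.27077582852205 -22.889568906726062
-40 1 21 x -8.001103802605495 11.162974733920233 y 23.313238175777887 36.9956526200024
-36 -1 20 x -10.413749239473397 10.069328648798459 y -32.72781275961853 -24.10220982647627
-36 1 8 x -6.4618143232055445 11.800071516180893 y 25.142913799446053 35.581911772502636
-32 -1 21 x -9.196758261027842 10.638367760295889 y -31.123840522569594 -24.61026865238754
-32 1 10 x -6.050991512149506 9.52133163710067 y 22.836079012613723 31.13871206482103
-28 -1 2 x 1.1191022137974147 5.709685367794233 y -27.222247586147166 -26.674594468598688
-28 1 3 x 2.570338419019292 7.292658152569021 y 27.369598340820552 29.778974335096226
top 0
```

>>> move_arm(increments=[{"tx":0.08,"ty":-0.17,"tz":1,"rx":0,"ry":0,"rz":0,"gripper":0.23},{"tx":0,"ty":0,"tz":1,"rx":0,"ry":0,"rz":0,"gripper":0.23},{"tx":0,"ty":0,"tz":0,"rx":0,"ry":0,"rz":0,"gripper":0.23},{"tx":0,"ty":0,"tz":0,"rx":0,"ry":0,"rz":0,"gripper":0.23}])

```text
clock: 5.0
eef_pos: [518.2, 94.5, 69.4]
tcp_rot: [3.141, -0.208, 0.278]
contact_force: [0.3, 0.5, -0.3]
opening: 0.616
```

```bash
python3 d.py; python3 -c "
from h import *
to(MID,10)
im,d=r.grab_frame('scene'); cv2.imwrite('pics/s3.png',cv2.resize(im[90:210,220:380,::-1],None,fx=5,fy=5,interpolation=cv2.INTER_CUBIC))
"
```

```text
scene 316
-40 -1 20 x -10.986868782983398 11.173039903605249 y -29.420577174146164 -25.187319060701597
-40 1 20 x -5.816110123930799 10.99391331966865 y 26.40871419369001 39.69811835420653
-36 -1 21 x -10.281623010542239 11.364996266493275 y -34.682095829302234 -25.060877845368807
-36 1 13 x 0.09168757784607867 12.021421427453085 y 26.406649581392312 36.8659882657311
-32 -1 15 x -10.249105903189298 9.690731577286646 y -33.1809294134958 -26.524171633427716
-32 1 4 x -2.8914050828063846 7.619404972000795 y 30.61438880600506 34.47077663590842
top 0
rotvec deg tool [0.02 0.02 0.02]
shift cm in final axes [-0.067  0.097  1.015] goal [520.2  93.9  59.8] now [518.5  94.5  69.8] 5.1 0.6107327209431674 [-0.24  0.54 -0.05]
```

View pics/s3.png

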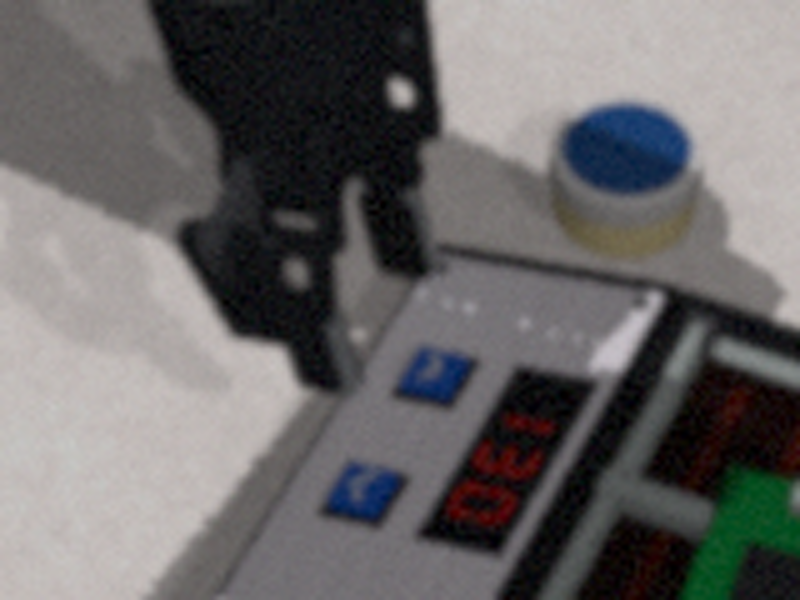

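Tips are at about (425,265) and (335,385), above keys at (435,375) and (362,490). By depth they are ±30 mm apart and centred in x. I'll go down slowly and watch the force.

>>> move_arm(increments=[{"tx":-0.03,"ty":0.05,"tz":0.5,"rx":0,"ry":0,"rz":0,"gripper":0.23},{"tx":0,"ty":0,"tz":0.5,"rx":0,"ry":0,"rz":0,"gripper":0.23},{"tx":0,"ty":0,"tz":0.5,"rx":0,"ry":0,"rz":0,"gripper":0.23},{"tx":0,"ty":0,"tz":0,"rx":0,"ry":0,"rz":0,"gripper":0.23},{"tx":0,"ty":0,"tz":0,"rx":0,"ry":0,"rz":0,"gripper":0.23}])

```text
clock: 5.65
eef_pos: [521.3, 94.7, 54.9]
tcp_rot: [3.141, -0.209, 0.278]
contact_force: [-0.9, 0.8, 0.9]
opening: 0.615
```

```bash
python3 d.py; python3 -c "
from h import *
to(MID,0)
im,d=r.grab_frame('scene'); cv2.imwrite('pics/s4.png',cv2.resize(im[90:210,220:380,::-1],None,fx=5,fy=5,interpolation=cv2.INTER_CUBIC))
"
```

```text
scene 1473
-40 -1 18 x -10.205734732211145 11.14009444792103 y -43.659786152398695 -24.93420841735851
-40 1 21 x -6.314542651081571 12.880080238843595 y 23.81803603879518 38.79148477706984
-36 -1 24 x -9.62204931102782 11.961877814454827 y -34.131864492848955 -25.419075776570264
-36 1 11 x -2.7547598548795005 11.114838338231362 y 25.683274617488845 36.65661532115751
-32 -1 14 x -8.2440622542327 10.852137773610078 y -32.35724135941938 -26.490006593855547
-32 1 5 x 4.209243184091083 8.302146306761268 y 30.998686955686914 32.88381387999706
0 -1 33 x -8.873020634154848 9.686939014684265 y -37.49489294175819 -18.640213393646107
0 1 41 x -9.615902657690388 11.110386539714963 y 21.10670030743173 41.91311106634176
4 -1 101 x -24.286431713443662 24.966588640429734 y -55.94537661263619 -2.140399384921754
4 1 97 x -21.563176354348865 24.835272474632877 y 0.7344113280648759 56.0172378400392
8 -1 419 x -24.91884906745831 24.932615909030105 y -59.99239643764864 -0.03307402769081271
8 1 476 x -24.81224473188349 24.97798611733888 y 0.0982783890132396 59.96216188967195
top 72
4 1 8 x 11.552974103756801 23.323002237628266 y 24.627011003934193 58.301783700085245
8 -1 7 x 20.924516560163514 24.97516637322438 y -52.49625457848343 -26.973692959664973
8 1 57 x 8.110139417629743 24.908315904591475 y 14.948902753523136 59.960227055238924
rotvec deg tool [ 0.02 -0.    0.02]
shift cm in final axes [-0.049  0.042  0.528] goal [522.2  94.5  50. ] now [521.5  94.7  55.3] 5.75 0.6167348980200107 [ 0.52 -0.42  0.31]
```

View pics/s4.png

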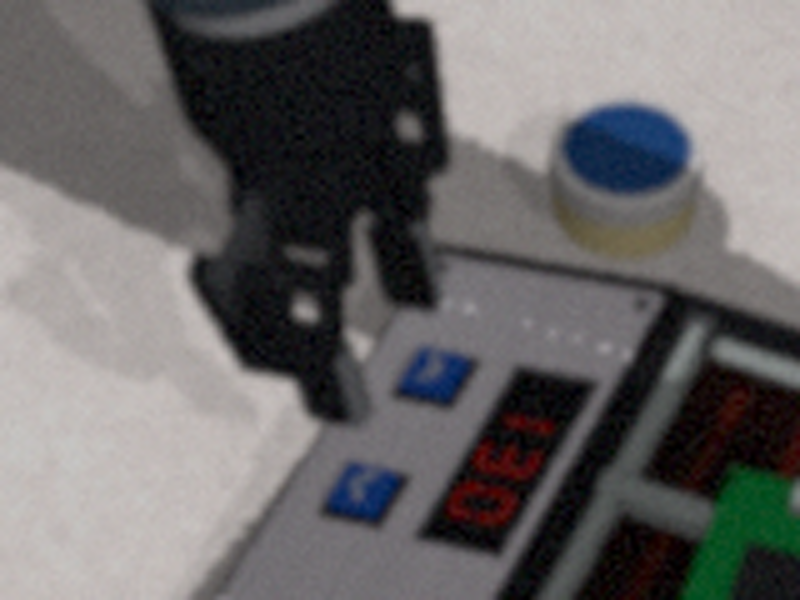

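Still clear of the keys: tips at about (430,300) and (345,415). In depth the tips are about 30 mm above the key tops and lined up laterally with them. Continuing down.

>>> move_arm(increments=[{"tx":0,"ty":0,"tz":0.3,"rx":0,"ry":0,"rz":0,"gripper":0.23},{"tx":0,"ty":0,"tz":0.3,"rx":0,"ry":0,"rz":0,"gripper":0.23},{"tx":0,"ty":0,"tz":0,"rx":0,"ry":0,"rz":0,"gripper":0.23}])

```text
clock: 6.1
eef_pos: [522.5, 95.1, 49.0]
tcp_rot: [3.141, -0.209, 0.278]
contact_force: [-0.8, 0.2, 0.3]
opening: 0.615
```

>>> move_arm(increments=[{"tx":0,"ty":0,"tz":0.3,"rx":0,"ry":0,"rz":0,"gripper":0.23},{"tx":0,"ty":0,"tz":0.3,"rx":0,"ry":0,"rz":0,"gripper":0.23},{"tx":0,"ty":0,"tz":0,"rx":0,"ry":0,"rz":0,"gripper":0.23}])

```text
clock: 6.4
eef_pos: [523.7, 95.4, 43.1]
tcp_rot: [3.141, -0.209, 0.278]
contact_force: [-0.4, -0.2, 0.3]
opening: 0.618
```

```bash
python3 d.py; python3 -c "
from h import *
to(MID,0)"
```

```text
scene 1482
-40 -1 23 x -10.841775515905388 10.623124206329072 y -40.716892295159624 -26.219127483213597
-40 1 18 x -6.507029606028725 11.491633577442709 y 27.275029678276216 39.663141683659674
-36 -1 18 x -10.145259957563244 11.420036409606775 y -32.943636670727734 -25.456655470216475
-36 1 10 x -5.176704387456788 10.894265215781424 y 25.383490195909854 37.09660164235948
-32 -1 16 x -11.095265479026333 7.87404709324341 y -29.204656594054846 -25.80561102177626
-32 1 6 x 4.8678897387853235 10.690815869801341 y 26.84509708394025 33.328854608391865
-12 -1 41 x -9.290069278734302 10.21948327112958 y -38.26201238303487 -18.260841664663694
-12 1 41 x -9.646002206070552 10.805862967904284 y 20.887634429432698 40.066050975563456
-8 -1 87 x -24.10323002303263 21.08783083596158 y -59.00979728858875 -1.969068395886349
-8 1 104 x -24.014095207028806 23.774084654484607 y 0.5060611684645198 59.45682089007122
-4 -1 392 x -24.91720243597211 24.933378175939527 y -59.99253656781736 -0.24762532631197626
-4 1 446 x -24.847728666963114 24.946902228165584 y 0.05198480125999395 59.99583100938621
0 -1 31 x -
[... 153 characters left out ...]
54596038
top 132
-8 1 5 x 9.969003417355447 23.423243085949537 y 21.11851566195816 55.36130871544476
-4 -1 5 x 24.095236574888183 24.971286650001314 y -43.64709053103032 -24.29194749912517
-4 1 59 x 9.228300905048624 24.81316839235247 y 16.50829326598054 59.524613809859574
0 -1 4 x 22.65957611596716 24.862517711837846 y -37.2754290315871 -26.598240058467027
0 1 56 x 6.838267668804935 24.659317607092582 y 14.977768225671621 59.71482394172604
4 1 3 x 16.567424960969863 24.90838525371408 y 21.651846940352765 28.317546871218386
rotvec deg tool [0.02 0.02 0.02]
shift cm in final axes [-0.034  0.042 -0.687] goal [522.2  94.5  50. ] now [523.8  95.4  43.4] 6.5 0.6109693051208995 [ 0.72 -0.1   0.72]
```

>>> move_arm(increments=[{"tx":0,"ty":0.04,"tz":0.2,"rx":0,"ry":0,"rz":0,"gripper":0.23},{"tx":0,"ty":0,"tz":0.2,"rx":0,"ry":0,"rz":0,"gripper":0.23},{"tx":0,"ty":0,"tz":0.2,"rx":0,"ry":0,"rz":0,"gripper":0.23},{"tx":0,"ty":0,"tz":0,"rx":0,"ry":0,"rz":0,"gripper":0.23}])

```text
clock: 6.9
eef_pos: [525.0, 95.3, 37.3]
tcp_rot: [3.141, -0.209, 0.278]
contact_force: [0.7, 0.4, -0.0]
opening: 0.615
```

>>> move_arm(increments=[{"tx":0,"ty":0,"tz":0.2,"rx":0,"ry":0,"rz":0,"gripper":0.23},{"tx":0,"ty":0,"tz":0.2,"rx":0,"ry":0,"rz":0,"gripper":0.23},{"tx":0,"ty":0,"tz":0,"rx":0,"ry":0,"rz":0,"gripper":0.23}])

```text
clock: 7.2
eef_pos: [525.9, 95.6, 33.4]
tcp_rot: [3.141, -0.209, 0.278]
contact_force: [0.1, 0.0, -0.6]
opening: 0.612
```

```bash
python3 d.py | grep -E "^-(40|36|32|28|24|20|16|12)"; python3 -c "
from h import *
to(MID,0)
im,d=r.grab_frame('scene'); cv2.imwrite('pics/s5.png',cv2.resize(im[90:210,220:380,::-1],None,fx=5,fy=5,interpolation=cv2.INTER_CUBIC))"
```

```text
-40 -1 20 x -9.946775785496083 11.703265080005002 y -32.38189805946444 -25.547855794007617
-40 1 18 x -5.373588527997712 11.741283629130537 y 24.680821470943123 39.30447097817181
-36 -1 19 x -9.92475147270598 11.091903967508083 y -34.71054200798947 -25.439345533270767
-36 1 7 x 0.08373275017158739 11.401449928651578 y 28.17421251171748 37.108798865112554
-32 -1 9 x -6.179891071724392 8.44618277284773 y -29.440569412551056 -26.20250367443589
-32 1 6 x 4.421411403733317 10.155074327475747 y 24.515937284023583 32.030724656641645
-28 -1 3 x -9.97318061461158 -2.278384331076221 y -29.492599282195503 -27.9455118134045
-24 -1 7 x -5.82603679875153 9.83662058779102 y -36.00523208057982 -21.200570546338025
-24 1 8 x -4.520450884460522 5.862759830416294 y 24.583722822250987 36.74147964601992
-20 -1 63 x -10.34942741383118 10.230761612597872 y -40.85095331507828 -19.081139452705038
-20 1 70 x -10.017469451034158 10.220333725561977 y 22.00732099349856 40.805646966375036
-16 -1 212 x -24.82695494553075 24.503442299585362 y -59.330931671725985 -0.053821105679366314
-16 1 256 x -24.924971579549716 24.742693089679094 y 0.02435768204725508 59.82898824309201
-12 -1 216 x -24.587816724966178 24.954736176859697 y -59.940330820326466 -0.3506828376150449
-12 1 248 x -24.890794445875965 24.999409249623135 y 0.2316783879977764 59.75353854613869
-16 1 23 x 9.710956471840326 24.78676689267802 y 20.188872941062268 59.63123439540362
-12 -1 3 x 23.81556661381644 24.906496486606947 y -33.53036119573755 -26.906029228245714
-12 1 74 x 8.986793417040234 24.976147147571588 y 14.568249740266356 59.643302915334324
rotvec deg tool [0.02 0.01 0.02]
shift cm in final axes [-0.04   0.003 -1.68 ] goal [522.2  94.5  50. ] now [525.9  95.6  33.6] 7.3 0.617434348995506 [-0.32 -0.05  0.36]
```

View pics/s5.png

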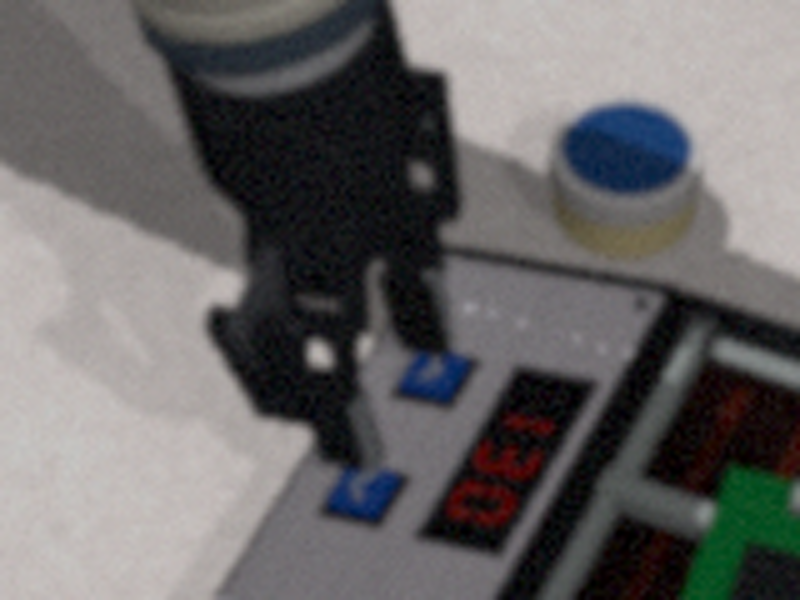

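Both tips, at about (435,345) and (360,465), are now just above their keys, roughly 9 mm away. I'll take fine steps.

>>> move_arm(increments=[{"tx":0,"ty":0,"tz":0.2,"rx":0,"ry":0,"rz":0,"gripper":0.23},{"tx":0,"ty":0,"tz":0.2,"rx":0,"ry":0,"rz":0,"gripper":0.23},{"tx":0,"ty":0,"tz":0.2,"rx":0,"ry":0,"rz":0,"gripper":0.23},{"tx":0,"ty":0,"tz":0,"rx":0,"ry":0,"rz":0,"gripper":0.23}])

```text
clock: 7.75
eef_pos: [527.0, 95.9, 27.5]
tcp_rot: [3.141, -0.209, 0.278]
contact_force: [-0.5, -1.1, -0.1]
opening: 0.619
```

>>> move_arm(increments=[{"tx":0,"ty":0,"tz":0.1,"rx":0,"ry":0,"rz":0,"gripper":0.23},{"tx":0,"ty":0,"tz":0,"rx":0,"ry":0,"rz":0,"gripper":0.23}])

```text
clock: 7.95
eef_pos: [527.3, 96.0, 26.8]
tcp_rot: [3.141, -0.209, 0.278]
contact_force: [0.2, 0.2, -0.4]
opening: 0.617
```

>>> move_arm(increments=[{"tx":0,"ty":0,"tz":0.1,"rx":0,"ry":0,"rz":0,"gripper":0.23},{"tx":0,"ty":0,"tz":0,"rx":0,"ry":0,"rz":0,"gripper":0.23}])

```text
clock: 8.15
eef_pos: [527.6, 96.0, 25.8]
tcp_rot: [3.141, -0.209, 0.278]
contact_force: [0.5, -0.5, 0.1]
opening: 0.617
```

>>> move_arm(increments=[{"tx":0,"ty":0,"tz":0.1,"rx":0,"ry":0,"rz":0,"gripper":0.23},{"tx":0,"ty":0,"tz":0,"rx":0,"ry":0,"rz":0,"gripper":0.23}])

```text
clock: 8.35
eef_pos: [527.7, 96.1, 24.8]
tcp_rot: [3.141, -0.209, 0.278]
contact_force: [0.4, -0.2, 0.9]
opening: 0.614
```

```bash
python3 -c "
from h import *
s=r.sense(); print(s['contact_force'],s['wrist_torque'],s['eef_pos'])"
```

```text
[ 0.36826627 -0.19742859  0.9379027 ] [-0.0367252   0.07232791 -0.01232358] [527.7441053   96.09134729  24.81756554]
```

>>> move_arm(increments=[{"tx":0,"ty":0,"tz":0.1,"rx":0,"ry":0,"rz":0,"gripper":0.23},{"tx":0,"ty":0,"tz":0,"rx":0,"ry":0,"rz":0,"gripper":0.23}])

```text
clock: 8.55
eef_pos: [528.0, 96.2, 23.8]
tcp_rot: [3.141, -0.209, 0.278]
contact_force: [-0.2, 0.3, 1.2]
opening: 0.617
```

```bash
python3 -c "
from h import *
s=r.sense(); print(s['contact_force'],s['wrist_torque'],s['eef_pos'])"
```

```text
[-0.16701261  0.34389217  1.23347776] [ 0.03159699  0.14215689 -0.00238627] [527.952909    96.16155652  23.8453141 ]
```

>>> move_arm(increments=[{"tx":0,"ty":0,"tz":0.1,"rx":0,"ry":0,"rz":0,"gripper":0.23},{"tx":0,"ty":0,"tz":0,"rx":0,"ry":0,"rz":0,"gripper":0.23}])

```text
clock: 8.75
eef_pos: [528.2, 96.2, 23.0]
tcp_rot: [3.141, -0.21, 0.278]
contact_force: [-0.2, -0.6, 2.1]
opening: 0.617
```

```bash
python3 -c "
from h import *
s=r.sense(); print(s['contact_force'],s['wrist_torque'],s['eef_pos'])"
```

```text
[-0.16272888 -0.63636872  2.09306157] [-0.0599952   0.1299708  -0.03387717] [528.20331044  96.2254566   22.95324262]
```

>>> move_arm(increments=[{"tx":0,"ty":0,"tz":0.1,"rx":0,"ry":0,"rz":0,"gripper":0.23},{"tx":0,"ty":0,"tz":0,"rx":0,"ry":0,"rz":0,"gripper":0.23}])

```text
clock: 8.95
eef_pos: [528.4, 96.3, 22.0]
tcp_rot: [3.141, -0.21, 0.278]
contact_force: [-1.4, -0.3, 2.4]
opening: 0.613
```

```bash
cat > f.py <<'E'
from h import *
s=r.sense(); f=Rt.inv().apply(s['contact_force']); t=Rt.inv().apply(s['wrist_torque']); print('tool-axes F',f.round(2),'T',t.round(3),s['eef_pos'].round(1),s['clock'])
E
python3 f.py
```

```text
tool-axes F [-0.92 -0.12 -2.65] T [ 0.031 -0.133 -0.02 ] [528.4  96.3  22. ] 8.95
```

>>> move_arm(increments=[{"tx":0,"ty":0,"tz":0.1,"rx":0,"ry":0,"rz":0,"gripper":0.23},{"tx":0,"ty":0,"tz":0,"rx":0,"ry":0,"rz":0,"gripper":0.23}])

```text
clock: 9.15
eef_pos: [528.6, 96.3, 21.0]
tcp_rot: [3.141, -0.21, 0.278]
contact_force: [-1.3, -0.5, 3.2]
opening: 0.615
```

```bash
python3 f.py
```

```text
tool-axes F [-0.68  0.15 -3.41] T [-0.013 -0.14   0.034] [528.6  96.3  21. ] 9.15
```

The force rises about 0.75 N/mm, which fits two springs together, and the moment is balanced. I'll press to bottom and hold.

>>> move_arm(increments=[{"tx":0,"ty":0,"tz":0.1,"rx":0,"ry":0,"rz":0,"gripper":0.23},{"tx":0,"ty":0,"tz":0.1,"rx":0,"ry":0,"rz":0,"gripper":0.23},{"tx":0,"ty":0,"tz":0.05,"rx":0,"ry":0,"rz":0,"gripper":0.23},{"tx":0,"ty":0,"tz":0,"rx":0,"ry":0,"rz":0,"gripper":0.23}])

```text
clock: 9.55
eef_pos: [529.0, 96.5, 18.8]
tcp_rot: [3.141, -0.21, 0.278]
contact_force: [-4.2, -0.6, 9.7]
opening: 0.619
```

```bash
python3 f.py
```

```text
tool-axes F [ -2.06  -0.59 -10.38] T [-0.008 -0.423 -0.017] [529.   96.5  18.8] 9.55
```

Both keys have bottomed at 10.4 N, still balanced. Holding for about 3.6 s.

>>> move_arm(increments=[{"tx":0,"ty":0,"tz":0,"rx":0,"ry":0,"rz":0,"gripper":0.23},{"tx":0,"ty":0,"tz":0,"rx":0,"ry":0,"rz":0,"gripper":0.23},{"tx":0,"ty":0,"tz":0,"rx":0,"ry":0,"rz":0,"gripper":0.23},{"tx":0,"ty":0,"tz":0,"rx":0,"ry":0,"rz":0,"gripper":0.23},{"tx":0,"ty":0,"tz":0,"rx":0,"ry":0,"rz":0,"gripper":0.23},{"tx":0,"ty":0,"tz":0,"rx":0,"ry":0,"rz":0,"gripper":0.23},{"tx":0,"ty":0,"tz":0,"rx":0,"ry":0,"rz":0,"gripper":0.23},{"tx":0,"ty":0,"tz":0,"rx":0,"ry":0,"rz":0,"gripper":0.23},{"tx":0,"ty":0,"tz":0,"rx":0,"ry":0,"rz":0,"gripper":0.23},{"tx":0,"ty":0,"tz":0,"rx":0,"ry":0,"rz":0,"gripper":0.23},{"tx":0,"ty":0,"tz":0,"rx":0,"ry":0,"rz":0,"gripper":0.23},{"tx":0,"ty":0,"tz":0,"rx":0,"ry":0,"rz":0,"gripper":0.23}])

```text
clock: 10.75
eef_pos: [529.1, 96.5, 18.8]
tcp_rot: [3.141, -0.21, 0.278]
contact_force: [-3.7, -1.4, 9.4]
opening: 0.615
```

>>> move_arm(increments=[{"tx":0,"ty":0,"tz":0,"rx":0,"ry":0,"rz":0,"gripper":0.23},{"tx":0,"ty":0,"tz":0,"rx":0,"ry":0,"rz":0,"gripper":0.23},{"tx":0,"ty":0,"tz":0,"rx":0,"ry":0,"rz":0,"gripper":0.23},{"tx":0,"ty":0,"tz":0,"rx":0,"ry":0,"rz":0,"gripper":0.23},{"tx":0,"ty":0,"tz":0,"rx":0,"ry":0,"rz":0,"gripper":0.23},{"tx":0,"ty":0,"tz":0,"rx":0,"ry":0,"rz":0,"gripper":0.23},{"tx":0,"ty":0,"tz":0,"rx":0,"ry":0,"rz":0,"gripper":0.23},{"tx":0,"ty":0,"tz":0,"rx":0,"ry":0,"rz":0,"gripper":0.23},{"tx":0,"ty":0,"tz":0,"rx":0,"ry":0,"rz":0,"gripper":0.23},{"tx":0,"ty":0,"tz":0,"rx":0,"ry":0,"rz":0,"gripper":0.23},{"tx":0,"ty":0,"tz":0,"rx":0,"ry":0,"rz":0,"gripper":0.23},{"tx":0,"ty":0,"tz":0,"rx":0,"ry":0,"rz":0,"gripper":0.23}])

```text
clock: 11.95
eef_pos: [529.1, 96.5, 18.8]
tcp_rot: [3.141, -0.21, 0.278]
contact_force: [-3.3, 0.0, 9.2]
opening: 0.615
```

>>> move_arm(increments=[{"tx":0,"ty":0,"tz":0,"rx":0,"ry":0,"rz":0,"gripper":0.23},{"tx":0,"ty":0,"tz":0,"rx":0,"ry":0,"rz":0,"gripper":0.23},{"tx":0,"ty":0,"tz":0,"rx":0,"ry":0,"rz":0,"gripper":0.23},{"tx":0,"ty":0,"tz":0,"rx":0,"ry":0,"rz":0,"gripper":0.23},{"tx":0,"ty":0,"tz":0,"rx":0,"ry":0,"rz":0,"gripper":0.23},{"tx":0,"ty":0,"tz":0,"rx":0,"ry":0,"rz":0,"gripper":0.23},{"tx":0,"ty":0,"tz":0,"rx":0,"ry":0,"rz":0,"gripper":0.23},{"tx":0,"ty":0,"tz":0,"rx":0,"ry":0,"rz":0,"gripper":0.23},{"tx":0,"ty":0,"tz":0,"rx":0,"ry":0,"rz":0,"gripper":0.23},{"tx":0,"ty":0,"tz":0,"rx":0,"ry":0,"rz":0,"gripper":0.23}])

```text
clock: 12.95
eef_pos: [529.1, 96.5, 18.8]
tcp_rot: [3.141, -0.21, 0.278]
contact_force: [-3.1, -0.1, 9.2]
opening: 0.612
```

```bash
python3 f.py; python3 -c "
from h import *
im,d=r.grab_frame('scene'); cv2.imwrite('pics/s6.png',cv2.resize(im[90:210,220:380,::-1],None,fx=5,fy=5,interpolation=cv2.INTER_CUBIC))"
```

```text
tool-axes F [-1.05 -0.75 -9.64] T [-0.044 -0.409  0.01 ] [529.1  96.5  18.8] 12.95
```

View pics/s6.png

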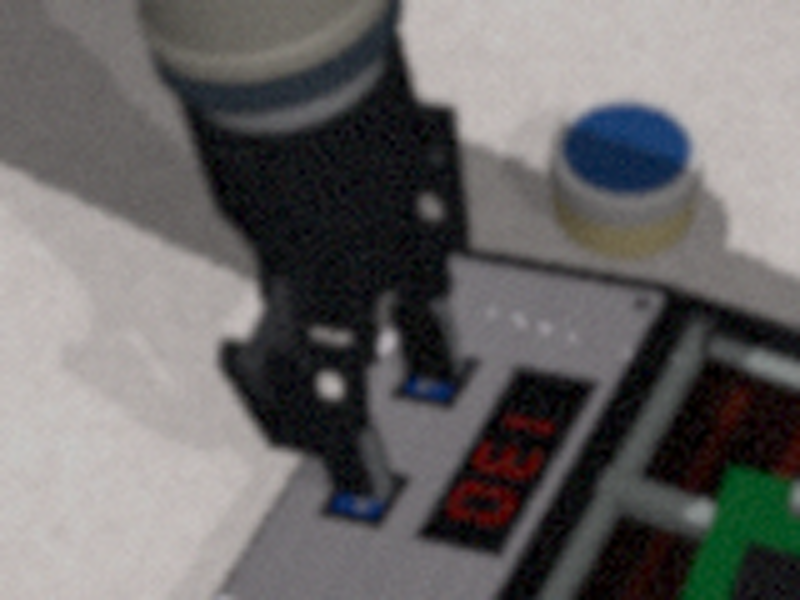

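Both keys sit sunk under their fingertips, at about (430,385) and (355,500). Retracting straight out, then moving over to start and closing the gripper.

>>> move_arm(increments=[{"tx":0,"ty":0,"tz":-0.2,"rx":0,"ry":0,"rz":0,"gripper":0.23},{"tx":0,"ty":0,"tz":-0.4,"rx":0,"ry":0,"rz":0,"gripper":0.23},{"tx":0,"ty":0,"tz":-1.5,"rx":0,"ry":0,"rz":0,"gripper":0.23},{"tx":0,"ty":0,"tz":-2,"rx":0,"ry":0,"rz":0,"gripper":0.23},{"tx":0,"ty":0,"tz":-2,"rx":0,"ry":0,"rz":0,"gripper":0.23},{"tx":0,"ty":0,"tz":-2,"rx":0,"ry":0,"rz":0,"gripper":0.23},{"tx":0,"ty":2.5,"tz":0,"rx":0,"ry":0,"rz":0,"gripper":-1},{"tx":0,"ty":2.5,"tz":0,"rx":0,"ry":0,"rz":0,"gripper":-1},{"tx":0,"ty":2.5,"tz":0,"rx":0,"ry":0,"rz":0,"gripper":-1},{"tx":0,"ty":2.5,"tz":0,"rx":0,"ry":0,"rz":0,"gripper":-1},{"tx":0,"ty":0.5,"tz":0,"rx":0,"ry":0,"rz":0,"gripper":-1},{"tx":0,"ty":0,"tz":0,"rx":0,"ry":0,"rz":0,"gripper":-1}])

```text
clock: 14.2
eef_pos: [541.6, -9.6, 97.7]
tcp_rot: [3.141, -0.209, 0.276]
contact_force: [-0.1, 0.7, 0.7]
opening: 0.002
```

>>> move_arm(increments=[{"tx":0,"ty":0,"tz":0,"rx":0,"ry":0,"rz":0,"gripper":-1},{"tx":0,"ty":0,"tz":0,"rx":0,"ry":0,"rz":0,"gripper":-1},{"tx":0,"ty":0,"tz":0,"rx":0,"ry":0,"rz":0,"gripper":-1}])

```text
clock: 14.5
eef_pos: [541.4, -8.3, 97.8]
tcp_rot: [3.141, -0.209, 0.279]
contact_force: [-0.0, 0.9, -0.5]
opening: -0.0
```

```bash
python3 f.py; python3 d.py; python3 -c "
from h import *
to(START,20)
im,d=r.grab_frame('scene'); cv2.imwrite('pics/s7.png',cv2.resize(im[110:270,200:400,::-1],None,fx=4,fy=3.75,interpolation=cv2.INTER_CUBIC))"
```

```text
tool-axes F [ 0.14 -0.89  0.55] T [-0.005 -0.128 -0.016] [541.4  -8.3  97.8] 14.5
scene 231
-40 -1 8 x 4.838701669550357 11.831909421681166 y -15.959780429406552 -0.3233528625258498
-40 1 30 x -6.065752048392213 11.833869367873513 y 0.26056993390172895 13.57402808351828
-36 -1 7 x 7.462787784310317 10.937832722697994 y -11.997400736691981 -0.013712568974176486
-36 1 20 x -7.946073311839902 12.366994989987145 y 0.01414219240274604 12.49486437844988
-32 -1 6 x 9.845986725789674 11.905978752827826 y -7.4041257649175085 -1.0865395269621343
-32 1 7 x 5.666191556678465 11.792806162016035 y 0.7636605331273537 9.119711575342013
-28 -1 2 x 9.778271917271459 10.335533146318918 y -6.92611850077532 -0.5645889770940413
-28 1 6 x 2.9271850994149 9.877574569277531 y 4.986536600904848 6.455394267296519
top 0
rotvec deg tool [0.01 0.   0.07]
shift cm in final axes [-0.052  0.069  2.878] goal [547.   -7.6  69.6] now [541.5  -8.5  97.8] 14.6 0.001013503822454679 [-0.07 -0.39 -0.18]
```

View pics/s7.png

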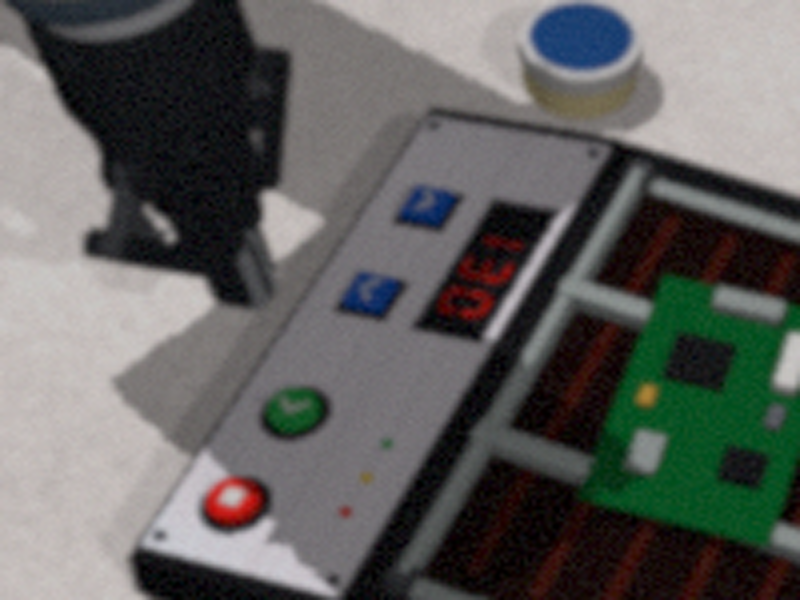

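Both arrows are back up at (428,205) and (370,293). The closed tip is at (250,295) and start at (295,410). Lowering onto start.

>>> move_arm(increments=[{"tx":-0.04,"ty":0.06,"tz":1.5,"rx":0,"ry":0,"rz":0,"gripper":-1},{"tx":0,"ty":0,"tz":1.5,"rx":0,"ry":0,"rz":0,"gripper":-1},{"tx":0,"ty":0,"tz":1.5,"rx":0,"ry":0,"rz":0,"gripper":-1},{"tx":0,"ty":0,"tz":0,"rx":0,"ry":0,"rz":0,"gripper":-1},{"tx":0,"ty":0,"tz":0,"rx":0,"ry":0,"rz":0,"gripper":-1}])

```text
clock: 15.15
eef_pos: [550.2, -7.1, 53.7]
tcp_rot: [3.141, -0.209, 0.278]
contact_force: [-0.1, 0.3, -0.1]
opening: 0.003
```

>>> move_arm(increments=[{"tx":0,"ty":0,"tz":0.3,"rx":0,"ry":0,"rz":0,"gripper":-1},{"tx":0,"ty":0,"tz":0.3,"rx":0,"ry":0,"rz":0,"gripper":-1},{"tx":0,"ty":0,"tz":0.2,"rx":0,"ry":0,"rz":0,"gripper":-1},{"tx":0,"ty":0,"tz":0.2,"rx":0,"ry":0,"rz":0,"gripper":-1},{"tx":0,"ty":0,"tz":0,"rx":0,"ry":0,"rz":0,"gripper":-1}])

```text
clock: 15.65
eef_pos: [552.4, -6.6, 43.8]
tcp_rot: [3.141, -0.209, 0.278]
contact_force: [-0.5, -0.2, 0.3]
opening: -0.002
```

```bash
python3 f.py; python3 d.py|grep -v top; python3 -c "
from h import *
to(START,0)
im,d=r.grab_frame('scene'); cv2.imwrite('pics/s8.png',cv2.resize(im[130:270,210:370,::-1],None,fx=4.5,fy=4.2,interpolation=cv2.INTER_CUBIC))"
```

```text
tool-axes F [-0.41  0.03 -0.36] T [-0.031 -0.083  0.021] [552.4  -6.6  43.8] 15.65
scene 1522
-40 -1 7 x 6.317446765887904 11.143543827669705 y -13.312193130466031 -1.4297939367679222
-40 1 19 x -7.980648520085984 10.89923827163121 y 5.464173802356853 13.484668835163125
-36 -1 7 x 5.841356436175696 11.398510438098894 y -12.957160606403388 -1.2681412590322507
-36 1 19 x -6.327988807158717 12.224224049621224 y 0.7623994571552725 12.585470620132693
-32 -1 4 x 9.62184332466316 11.183140924433454 y -7.683807537414215 -2.215926273549583
-32 1 7 x -6.0441174003452245 11.185139255143817 y 2.1015631367846987 10.670943826718227
-28 1 5 x 3.1312897975165637 10.501904543745303 y 3.1266809645242066 6.1280087405957895
-12 -1 11 x -10.554471257113939 10.683661108432114 y -9.564370809006796 -0.30021615681180136
-12 1 38 x -9.437627348184419 9.696308524832821 y 0.17325509190931754 59.48452548745178
-8 -1 49 x -13.567928348898596 19.675335919841785 y -55.76144256791777 -0.19133848887166333
-8 1 131 x -20.554003770408578 19.29964450399515 y 0.2748316240335388 59.318242953681604
-4 -1 392 x -24.71911494
[... 247 characters left out ...]
85
0 1 115 x -24.589715687991557 24.791967882331924 y 1.0950867778075868 59.976653863136015
-4 -1 34 x 4.01018571487685 24.880499951562026 y -59.32959805431184 -42.37703792927161
-4 1 11 x 14.997485393840241 24.807126822162665 y 44.29046840645553 59.808689751092544
0 -1 47 x 3.1401807458538022 24.741547960126404 y -59.770230892908394 -38.70477411675824
0 1 11 x 18.513648964316527 24.64771691941299 y 48.87051741831988 59.14857893582506
4 -1 5 x 3.29961868234382 21.99576642786258 y -59.17726289380768 -49.890423864278084
rotvec deg tool [0.02 0.   0.02]
shift cm in final axes [-0.007 -0.057 -0.622] goal [551.   -6.5  50. ] now [552.5  -6.7  43.9] 15.75 -0.0008578392701285982 [ 0.23  0.72 -0.07]
```

View pics/s8.png

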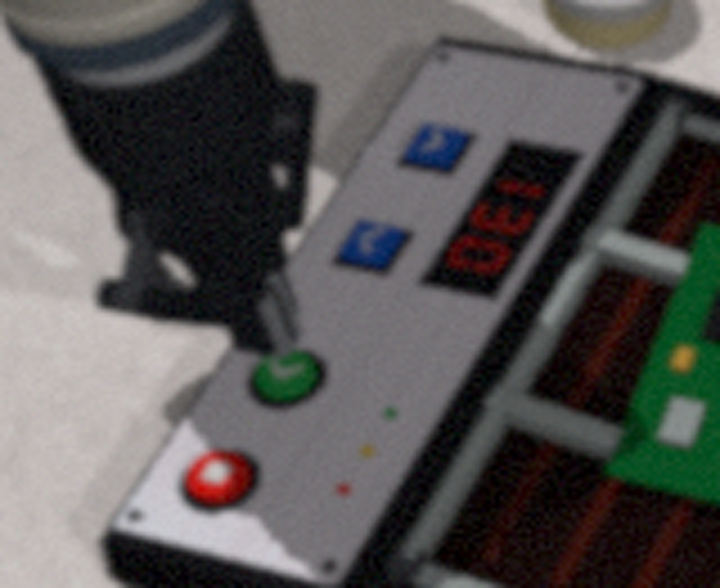

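The tip at (275,340) is lined up above start at (288,375), about 15 mm to go.

>>> move_arm(increments=[{"tx":0,"ty":0,"tz":0.2,"rx":0,"ry":0,"rz":0,"gripper":-1},{"tx":0,"ty":0,"tz":0.2,"rx":0,"ry":0,"rz":0,"gripper":-1},{"tx":0,"ty":0,"tz":0.2,"rx":0,"ry":0,"rz":0,"gripper":-1},{"tx":0,"ty":0,"tz":0,"rx":0,"ry":0,"rz":0,"gripper":-1}])

```text
clock: 16.2
eef_pos: [553.5, -6.3, 37.7]
tcp_rot: [3.141, -0.209, 0.278]
contact_force: [-0.2, 0.3, 0.4]
opening: 0.0
```

>>> move_arm(increments=[{"tx":0,"ty":0,"tz":0.2,"rx":0,"ry":0,"rz":0,"gripper":-1},{"tx":0,"ty":0,"tz":0.2,"rx":0,"ry":0,"rz":0,"gripper":-1},{"tx":0,"ty":0,"tz":0,"rx":0,"ry":0,"rz":0,"gripper":-1}])

```text
clock: 16.5
eef_pos: [554.4, -6.1, 33.9]
tcp_rot: [3.141, -0.209, 0.278]
contact_force: [-1.3, 0.5, 0.2]
opening: 0.001
```

>>> move_arm(increments=[{"tx":0,"ty":0,"tz":0.1,"rx":0,"ry":0,"rz":0,"gripper":-1},{"tx":0,"ty":0,"tz":0.1,"rx":0,"ry":0,"rz":0,"gripper":-1},{"tx":0,"ty":0,"tz":0,"rx":0,"ry":0,"rz":0,"gripper":-1}])

```text
clock: 16.8
eef_pos: [554.9, -6.0, 32.1]
tcp_rot: [3.141, -0.209, 0.278]
contact_force: [0.4, 0.0, -0.2]
opening: -0.002
```

```bash
python3 f.py
```

```text
tool-axes F [0.33 0.06 0.26] T [ 0.066 -0.115 -0.003] [554.9  -6.   32.1] 16.8
```

>>> move_arm(increments=[{"tx":0,"ty":0,"tz":0.1,"rx":0,"ry":0,"rz":0,"gripper":-1},{"tx":0,"ty":0,"tz":0.1,"rx":0,"ry":0,"rz":0,"gripper":-1},{"tx":0,"ty":0,"tz":0.1,"rx":0,"ry":0,"rz":0,"gripper":-1},{"tx":0,"ty":0,"tz":0,"rx":0,"ry":0,"rz":0,"gripper":-1}])

```text
clock: 17.2
eef_pos: [555.4, -5.8, 29.1]
tcp_rot: [3.141, -0.209, 0.278]
contact_force: [-0.9, -0.1, 0.2]
opening: -0.001
```

>>> move_arm(increments=[{"tx":0,"ty":0,"tz":0.1,"rx":0,"ry":0,"rz":0,"gripper":-1},{"tx":0,"ty":0,"tz":0.1,"rx":0,"ry":0,"rz":0,"gripper":-1},{"tx":0,"ty":0,"tz":0,"rx":0,"ry":0,"rz":0,"gripper":-1}])

```text
clock: 17.5
eef_pos: [555.9, -5.7, 27.2]
tcp_rot: [3.141, -0.209, 0.278]
contact_force: [0.4, -0.8, 0.2]
opening: 0.001
```

>>> move_arm(increments=[{"tx":0,"ty":0,"tz":0.1,"rx":0,"ry":0,"rz":0,"gripper":-1},{"tx":0,"ty":0,"tz":0.1,"rx":0,"ry":0,"rz":0,"gripper":-1},{"tx":0,"ty":0,"tz":0,"rx":0,"ry":0,"rz":0,"gripper":-1}])

```text
clock: 17.8
eef_pos: [556.4, -5.6, 25.3]
tcp_rot: [3.141, -0.21, 0.278]
contact_force: [-0.4, 0.5, 0.9]
opening: -0.0
```

```bash
python3 f.py
```

```text
tool-axes F [-0.09 -0.56 -0.92] T [ 0.039 -0.113 -0.001] [556.4  -5.6  25.3] 17.8
```

Contact is starting at z ≈ 25–26. I'll press about 6.5 mm more and watch the force.

>>> move_arm(increments=[{"tx":0,"ty":0,"tz":0.1,"rx":0,"ry":0,"rz":0,"gripper":-1},{"tx":0,"ty":0,"tz":0.1,"rx":0,"ry":0,"rz":0,"gripper":-1},{"tx":0,"ty":0,"tz":0.1,"rx":0,"ry":0,"rz":0,"gripper":-1},{"tx":0,"ty":0,"tz":0,"rx":0,"ry":0,"rz":0,"gripper":-1}])

```text
clock: 18.2
eef_pos: [556.9, -5.4, 22.4]
tcp_rot: [3.141, -0.21, 0.278]
contact_force: [-0.4, -0.6, 2.8]
opening: -0.003
```

>>> move_arm(increments=[{"tx":0,"ty":0,"tz":0.1,"rx":0,"ry":0,"rz":0,"gripper":-1},{"tx":0,"ty":0,"tz":0.1,"rx":0,"ry":0,"rz":0,"gripper":-1},{"tx":0,"ty":0,"tz":0,"rx":0,"ry":0,"rz":0,"gripper":-1},{"tx":0,"ty":0,"tz":0,"rx":0,"ry":0,"rz":0,"gripper":-1}])

```text
clock: 18.6
eef_pos: [557.1, -5.3, 21.6]
tcp_rot: [3.141, -0.21, 0.278]
contact_force: [-9.9, -2.1, 23.5]
opening: -0.001
```

```bash
python3 f.py
```

```text
tool-axes F [ -5.    -0.73 -25.08] T [ 0.143 -0.903 -0.02 ] [557.1  -5.3  21.6] 18.6
```

Bottomed: the spring force reached about 2.5 N before the hard stop. Releasing and retracting.

>>> move_arm(increments=[{"tx":0,"ty":0,"tz":-0.2,"rx":0,"ry":0,"rz":0,"gripper":-1},{"tx":0,"ty":0,"tz":-0.4,"rx":0,"ry":0,"rz":0,"gripper":-1},{"tx":0,"ty":0,"tz":-1,"rx":0,"ry":0,"rz":0,"gripper":-1},{"tx":0,"ty":0,"tz":-2,"rx":0,"ry":0,"rz":0,"gripper":-1},{"tx":0,"ty":0,"tz":-3,"rx":0,"ry":0,"rz":0,"gripper":-1},{"tx":0,"ty":0,"tz":-3,"rx":0,"ry":0,"rz":0,"gripper":-1},{"tx":0,"ty":0,"tz":-3,"rx":0,"ry":0,"rz":0,"gripper":-1},{"tx":0,"ty":0,"tz":0,"rx":0,"ry":0,"rz":0,"gripper":-1},{"tx":0,"ty":0,"tz":0,"rx":0,"ry":0,"rz":0,"gripper":-1},{"tx":0,"ty":0,"tz":0,"rx":0,"ry":0,"rz":0,"gripper":-1}])

```text
clock: 19.6
eef_pos: [531.5, -12.4, 143.0]
tcp_rot: [3.142, -0.208, 0.278]
contact_force: [0.1, -0.3, -1.0]
opening: -0.001
```

```bash
python3 f.py; python3 -c "
from h import *
im,d=r.grab_frame('scene'); cv2.imwrite('pics/s9.png',cv2.resize(im[90:350,190:480,::-1],None,fx=2.3,fy=2.3))"
```

```text
tool-axes F [-0.17  0.31  0.94] T [ 0.    -0.068 -0.02 ] [531.5 -12.4 143. ] 19.6
```

View pics/s9.png

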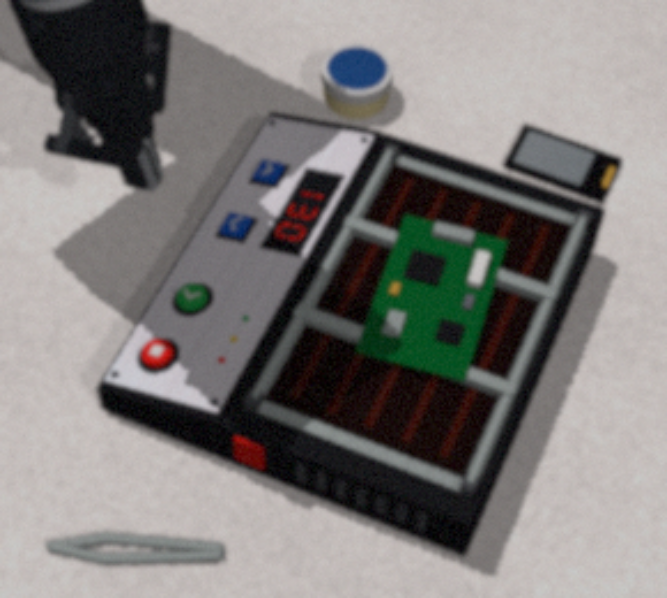

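The arrows (268,173) and (237,226), start (192,297) and stop (157,353) are all up. The board, jar, battery and tweezers are in place, and the gripper is clear.

```bash
python3 -c "
from rig import r
print(r.sign_off())"
```

```text
the job is handed in; nothing more can be done
None
```

I pressed both arrow keys together, held them down, let them up, then pressed and released the start key, and handed the job in at about 20 s on the robot's clock. No verdict is reported, and the display didn't visibly change, so I have no direct confirmation that the keypad unlocked.

- **Arrow keys:** one fingertip was on each, and both were held fully down for about 3.4 s at 9–10 N. The load was balanced, and the force rose at the rate expected for two springs together.
- **Start key:** with the fingers closed, I pressed it until the spring force reached about 2.8 N and it hit its stop. The push briefly reached about 25 N before I backed off.
- **Last checks:** the final picture shows all four keys up and the board, jar, battery and tweezers where they lay. The gripper is about 100 mm clear, with the force reading at noise level. I judged the bystanders by eye, not by measuring.

Two things disagreed along the way:
- **Refused moves:** the first two move calls were refused because the rows left some fields out. Nothing moved.
- **Fingertip position:** by depth and by contact, the tips sat about 25 mm behind the reported tool point. I found the keys by slow descent and force instead.

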